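# Pack a sample bottle and click its carrying case shut

## Task

Stand the small sample bottle upright in the socket of the open carrying case, all the way down. Then swing the case's lid over and press its front edge, the one away from the hinge, down past the spring catch until it clicks and stays shut by itself. Be gentle with the case and lid (never more than 15 N on it), and leave the jar, the steel flask and the notebook where they stand.

Things in the scene. Friction and masses are not known exactly. Their poses are not given: they have to be found in the camera images.
- case: Grey plastic carrying case fixed to the bench, open on top, 120 (x) x 150 (y) x 70 (z) mm, walls 4 mm; black rubber insert, its top 32 mm above the bench. Origin: centre of its underside; x points from its front (catch side, towards the robot) to its back, z up. Hinge line along y at x = +60, z = 70 mm. A black catch housing 56 mm wide stands out 31 mm from the front, below the shut lid.
- socket (a point): Centre of the floor of the socket in the insert, 10 mm above the bench: a square hole 38 x 38 mm, 22 mm deep, sides parallel to the case's, 12 mm in front of the case's centre. Axes as the case's.
- lid_edge (a point): The place to press: lid's outer face, 12 mm in from its front edge, mid-width, 118 mm from the hinge, among three black ribs 1 mm high; moves with the lid, z up when shut. Pressing over the catch here takes a peak of about 7 to 11 N (in the lid's middle about double); then the force drops and the lid snaps about 3 mm down, ahead of the finger, onto a hard ledge, where pressing on soon passes 15 N.
- lid_hinge (a point): Middle of the hinge line, on the back wall's top edge. Its x and z axes turn with the lid: the lid's plate runs 130 mm from here along -x, is 150 mm wide and 8 mm thick, its inner face at +8 mm and its outer face at +16 mm along z. Standing open, the outer face looks away from the robot.
- lid (a joint): Lid angle, rad: 0 plate level, positive open, 1.57 upright. A stiff hinge (0.09 N m friction) keeps the lid where it is left. Its bead meets the catch at 0.01 to 0.1 rad. The catch's height differs from case to case by up to 10 mm and cannot be measured: latched, the lid reads anywhere from -0.06 to +0.03; pressed too little, it springs back some 0.05 rad or more above that.
- sample_bottle: Small round amber sample bottle with a white cap, 30 mm diameter throughout, 60 mm tall, 60 g, standing loose on the bench. Origin at the centre of its underside, z up. In the socket 38 mm of it stand above the insert, clear of the shut lid.
- jar: Bystander: squat white jar with a yellow cap, 64 mm diameter, 85 mm tall, loose. Origin at the centre of its underside.
- flask: Bystander: steel flask, 68 mm diameter, 200 mm tall, loose. Origin at the centre of its underside.
- notebook: Bystander: notebook lying on the bench, 150 x 210 x 18 mm, loose. Origin at the centre of its underside.
Mind the look-alikes: they are no part of the job. There is more than one size of the case; the one meant has the size given above.

How it is judged:
On the way, in this order (a step that is already met when the one before it is completed fails the run):
1. the sample bottle stands in the socket, let go, with the lid still open (z of sample_bottle in the frame of socket below 0.004 m and horizontal distance between sample_bottle and socket below 0.009 m and angle between sample_bottle's own z axis and vertical below 0.15 rad and contact force between the fingers and sample_bottle below 0.1 N and value of joint lid above 0.5 rad), for 0.2 s.
2. the lid is down past its catch and stays there untouched (value of joint lid below 0.035 rad and contact force between the fingers and case below 0.1 N and contact force between lid_c1 and catch_c0 above 1.5 N), for 0.3 s.
At the end, for the whole second after the job is handed in: Lid caught shut on its own (angle under 0.035 rad, the bead under its front edge, lid_c1, held on the catch's ledge, catch_c0, with over 1.5 N by the catch's spring); sample bottle upright in the socket (within 4 mm of its floor, 9 mm of its centre, tilt under 0.15 rad), at rest (value of joint lid below 0.035 rad and z of sample_bottle in the frame of socket below 0.004 m and horizontal distance between sample_bottle and socket below 0.009 m and angle between sample_bottle's own z axis and vertical below 0.15 rad and linear speed of sample_bottle below 0.02 m/s and contact force between lid_c1 and catch_c0 above 1.5 N); the robot touches nothing.
It fails at once if the robot pushes on the case or its lid with more than 15 N (contact force between any of the fingers, the arm and case above 15 N).
It fails at once if the jar, the flask or the notebook is moved more than 20 mm (distance of any of jar, flask, notebook from where it was at the start of the episode above 0.02 m).
It also fails if it takes over 72 s, if anything falls off the work surface, if the arm or the gripper's body presses on something with over 40 N, if the wrist force passes 120 N, or if a joint passes its speed limit or range.

## Robot

A 6-joint arm with a two-finger parallel gripper is mounted at the origin on the work surface. World frame = base frame: x ahead of the robot, y to its left, z up, the work surface at z = 0. Lengths are in m, angles in rad, forces in N, time in s.
With the tool pointing down it reaches from about 0.3 to 0.825 m from the base axis. Payload 5.4 kg.
Tool frame: the origin (TCP) lies at the very end of the fingers, on their centre line; the grasp point (between the pads) lies 19 mm behind it; z points along the fingers, y is the line along which they close (so a half turn about z gives the same grasp; the last joint's range is limited). The gripper opens to 92 mm and grips with 3 to 60 N. Pads are 20 mm wide; open, the fingers measure 128 mm over their backs; the gripper's body (75 mm by 189 mm) begins 69 mm behind the grasp point.
Start: joints at [-1.425, 0.158, 1.597, -0, 1.386, -0.21], TCP at [0.2, -0.539, 0.215] pointing down, gripper open.
Joint ranges: [-2.91, 2.91], [-0.94, 2.29], [0.18, 2.7], [-1.29, 4.43], [0.17, 2.64], [-3, 3]. Speed limits (rad/s): [2.57, 2.57, 3.14, 3.14, 3.14, 3.14].

## Interface

Orientations are given as [roll, pitch, yaw] about the fixed x, y, z axes, in that order (R = Rz(yaw) Ry(pitch) Rx(roll)).
In Python, from workcell import read_state, read_camera, camera_info, sign_off, find_in, trace gives the robot as it stands.
- The arm moves only by the tool servo_tool, never from a script. Its argument "targets" is a list of rows, each a list of 3 entries, a list of its own where there are three numbers: the shift along the world's x, y, z in mm, then the turn, a rotation vector about the world's x, y, z in rad, then the finger opening in mm, from 0 to 91.9. A call has 1 to 8 rows; each row shifts and turns the commanded pose from where the row before left it; what a row does not reach is not made up. A row lasts 1/10 s, in which the tool goes at most 50 mm and 8.59 degrees, less where a joint would pass 70% of its speed; a pose out of reach is approached as far as the arm can. A call is refused whole if a number of a shift passes 50 or a number of a turn 0.15, either way. A call with a gripper value outside its range is refused whole. The fingers move at their own pace and stop on an object; "force" is the grip in N (left out, the last holds). Time passes only in rows, so rows that do not move let the fingers close. It gives the time, the measured TCP pose, the force, the opening and the grip force at its end, in the units of the state.
- read_state(): the state, without advancing time (a new reading comes with each control period).
- read_camera(name): name is "scene" or "top"; returns the picture (400x640x3 uint8, red, green, blue); there is no depth.
- camera_info(name): a dict with "vertical_fov" (degrees; the focal length in pixels is half the picture's height over the tangent of half this angle, whatever the lens; pixels are square), "cx", "cy" (the principal point, pixels), "dist" ([k1, k2, p1, p2, k3] as OpenCV has them; the pictures are not rectified), "cam_to_world" (4x4, takes a point from camera to world coordinates). Camera axes: x right, y down, z forward; pixel columns grow to the right and rows downward; lengths in m; the calibration is good to about 2 mm. A picture is of the moment at which its call begins. camera_info takes no time and is no camera call.
- sign_off(): hands the job in; it is judged then, once.
Trained networks look in the newest picture that a camera, given by its name, has taken for a name from the list of things; names that differ only in an ending like _2 or _b are one class to them, and where a whole thing is asked for, a point or a joint stands for the part that bears it (a point fixed in the world has none). Each returns a list of dicts, best first, with "score" (0 to 1); they miss things now and then, are a little off and sometimes report something else, mostly with a low value. They report only what shows in the picture. A call takes as long as a camera call. They do not tell look-alikes from the thing itself.
- find_in(camera, query): "box" ([left, top, width, height] in pixels, round what is visible of it).
- trace(camera, query): "mask" (400x640 bool, what is visible of it) and "box" ([left, top, width, height] in pixels, round what is visible of it).
The state is a dict: "t": time; "joint_pos": joint angles; "dq": joint speeds; "joint_torque": joint torques, N m; "ee_pos": TCP position; "eef_rot": TCP orientation; "force": force on the tool from outside, world axes, zero at the start; "moment": the same for the moment, N m; "width": opening from 0.0 (shut) to 1.0 (fully open); "grip_force": force on a finger pad.
Only numpy, scipy, OpenCV 4.12 (cv2) and the standard library are available. Lean on these libraries where they do the work, as an engineer would, in place of code of your own. Each camera call takes 0.05 s, during which the arm holds its last target. There are 200 camera calls.

## Working session

There is one attempt and no reset: what is moved stays moved. The work goes in short steps, Python scripts to look and compute and a tool call to move; the robot and the scene stay as the last step left them, time stands still between calls to the robot, and variables do not carry over. Pictures are saved under pics/ and viewed, at most 10 in all, crops included, and the job is handed in when it is done.

Besides the shell and the picture viewer there is one more tool, called after ">>>" by a JSON object that holds its "name" and its "arguments". servo_tool: Moves the arm, as the interface text tells. Its arguments: {"type":"object","properties":{"targets":{"type":"array"},"force":{"type":"number"}},"required":["targets"]}

```bash
mkdir -p pics; ls; python3 - <<'E'
from workcell import *
import cv2,numpy as np
s=read_state();print(s)
for c in("scene","top"):
    im=read_camera(c);cv2.imwrite(f"pics/{c}0.png",im[:,:,::-1])
    i=camera_info(c);print(c,i)
    for q in("case","lid","sample_bottle","jar","flask","notebook"):
        print(q,[(round(d["score"],2),[round(float(v)) for v in d["box"]]) for d in find_in(c,q)])
E
```

```text
pics
{'t': 0.0, 'joint_pos': array([-1.42510883e+00,  1.59051468e-01,  1.59819868e+00, -2.76416669e-05,
        1.38621597e+00, -2.10102568e-01]), 'dq': array([ 0.00065776,  0.00143615, -0.00053171,  0.00020076, -0.00050317,
        0.00056186]), 'joint_torque': array([ 8.51736913e-04, -3.85563934e+01, -3.22112846e+01,  7.02195545e-02,
        3.78453615e-02, -1.39183876e-04]), 'ee_pos': array([ 0.20016847, -0.53837062,  0.21363438]), 'eef_rot': array([-3.13975473e+00, -3.64163928e-04,  3.55794833e-01]), 'force': array([0.55005008, 0.21755779, 0.65176158]), 'moment': array([-0.01304752, -0.02373924, -0.02972668]), 'grip_force': 0.0, 'width': 1.0010544408637245}
scene {'vertical_fov': 46.00233631775755, 'cx': 323.6869156559542, 'cy': 203.64889723122917, 'dist': array([-0.11397,  0.     ,  0.     ,  0.     ,  0.     ]), 'cam_to_world': array([[-0.58565542,  0.49964256, -0.63825155,  1.21536175],
       [ 0.81049502,  0.35099823, -0.4689329 ,  0.45621057],
       [-0.01027367, -0.7919328 , -0.61052182,  0.79349862],
       [ 0.        ,  0.        ,  0.        ,  1.        ]])}
case [(0
[... 522 characters left out ...]
  0.        ,  0.        ]), 'cam_to_world': array([[ 0.0175749 , -0.99277432,  0.11870241,  0.37174269],
       [-0.9996398 , -0.01503863,  0.02222872, -0.07909647],
       [-0.02028298, -0.11905033, -0.99268103,  1.07924065],
       [ 0.        ,  0.        ,  0.        ,  1.        ]])}
case [(0.92, [315, 65, 64, 60]), (0.91, [284, 130, 80, 93]), (0.69, [220, 233, 59, 56])]
lid [(0.87, [318, 70, 63, 49]), (0.73, [282, 128, 81, 42]), (0.6, [224, 232, 52, 52])]
sample_bottle [(0.8, [173, 123, 17, 22]), (0.55, [286, 130, 82, 93])]
jar [(0.95, [166, 175, 34, 36]), (0.74, [174, 124, 20, 20])]
flask [(0.76, [437, 104, 54, 47]), (0.73, [281, 131, 84, 95])]
notebook [(0.88, [378, 227, 120, 101])]
```

View pics/scene0.png

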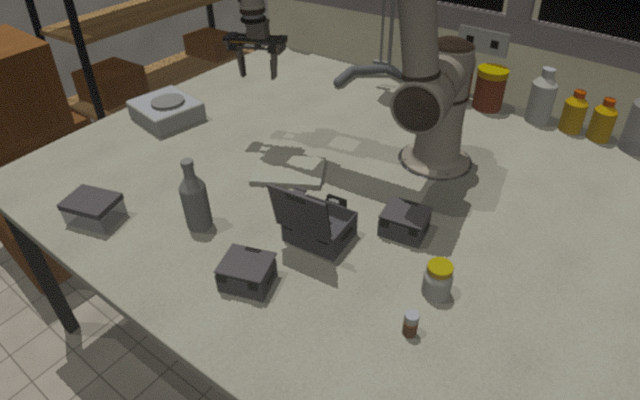

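View pics/top0.png

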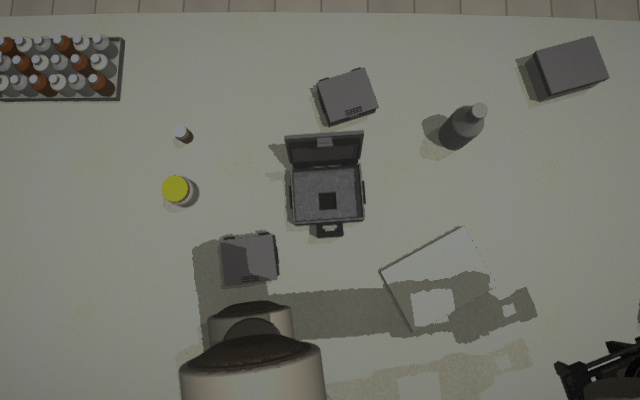

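The scene view shows the open case at about (318,215), the bottle at (411,324), the jar at (438,280) and the flask at (195,200). In the top view the open case is at (327,180) with its socket at (327,201), the bottle at (183,134), the jar at (176,190) and the flask at (460,128). The closed cases are look-alikes. I'll zoom in to get corners.

```bash
cat > h.py <<'E'
from workcell import *
import cv2,numpy as np
def K(i):
    f=200/np.tan(np.radians(i["vertical_fov"]/2));return np.array([[f,0,i["cx"]],[0,f,i["cy"]],[0,0,1.]])
def proj(c,P):
    i=camera_info(c);M=np.linalg.inv(i["cam_to_world"])
    return cv2.projectPoints(np.asarray(P,float).reshape(-1,3),cv2.Rodrigues(M[:3,:3])[0],M[:3,3],K(i),i["dist"])[0][:,0]
def ray(c,uv,z):
    i=camera_info(c);n=cv2.undistortPoints(np.array([[uv]],float),K(i),i["dist"])[0,0]
    T=i["cam_to_world"];d=T[:3,:3]@[n[0],n[1],1];o=T[:3,3];return o+d*(z-o[2])/d[2]
E
python3 - <<'E'
from h import *
t=cv2.imread("pics/top0.png");s=cv2.imread("pics/scene0.png")
a=cv2.resize(t[120:245,270:385],None,fx=4.5,fy=4.5,interpolation=cv2.INTER_CUBIC)
cv2.imwrite("pics/ct.png",cv2.convertScaleAbs(a,alpha=2))
a=cv2.resize(s[175:265,260:365],None,fx=6,fy=6,interpolation=cv2.INTER_CUBIC)
cv2.imwrite("pics/cs.png",cv2.convertScaleAbs(a,alpha=2))
for c in("top","scene"):
  read_camera(c)
  for q in("sample_bottle","jar"):
    d=trace(c,q)
    for e in d[:2]:
        ys,xs=np.nonzero(e["mask"]);print(c,q,round(e["score"],2),[round(float(v),1) for v in e["box"]],xs.mean(),ys.mean())
print("socket",ray("top",(327,201),.03))
E
```

```text
top sample_bottle 0.73 [173.3, 122.4, 17.6, 21.7] 182.8109965635739 133.97938144329896
top sample_bottle 0.3 [282.2, 133.9, 79.6, 93.0] 325.589275014979 177.87207908927502
top jar 0.97 [163.1, 174.6, 37.6, 34.6] 180.28480340063763 191.10520722635493
scene sample_bottle 0.86 [400.3, 308.2, 21.3, 29.0] 409.9507042253521 322.39906103286387
scene sample_bottle 0.6 [422.1, 256.8, 31.8, 47.4] 437.4179591836735 279.2097959183673
scene jar 0.61 [421.1, 257.5, 31.5, 48.2] 437.0791836734694 279.6138775510204
socket [ 0.49116121 -0.08248747  0.03      ]
```

View pics/ct.png

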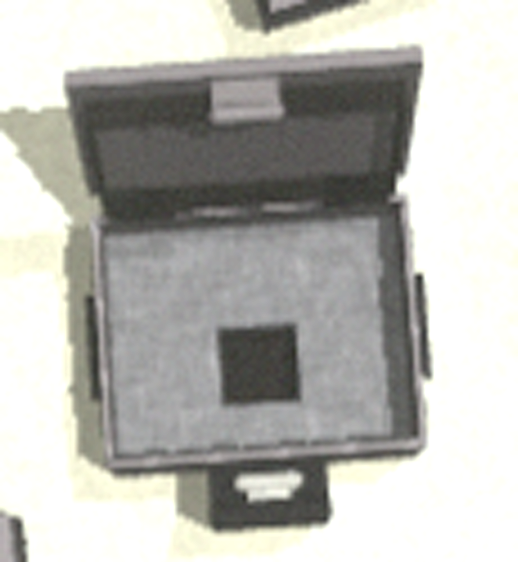

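View pics/cs.png

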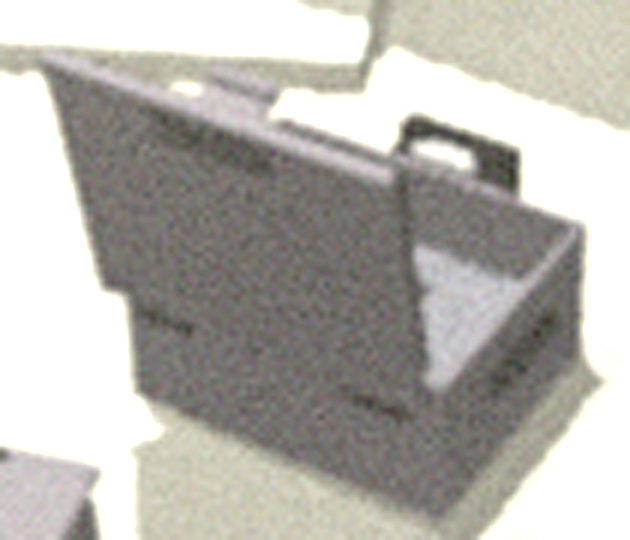

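The crops show the case's rim corners, socket corners and lid corners clearly. I'll fit the case pose and lid angle to them and triangulate the bottle.

```bash
python3 - <<'E'
from h import *
from scipy.optimize import least_squares
T=[((218,327),(7,19,32)),((297,324),(7,-19,32)),((301,401),(-31,-19,32)),((222,404),(-31,19,32)),
((108,468),(-60,75,70)),((425,450),(-60,-75,70)),((95,222),(60,75,70)),((405,200),(60,-75,70))]
TL=[((66,73),(-130,75,16)),((421,48),(-130,-75,16))]
S=[((440,515),(60,75,0)),((582,228),(-60,75,70)),((580,355),(-60,75,0)),((138,392),(60,-75,0))]
SL=[((45,60),(-130,-75,16)),((400,183),(-130,75,16))]
u=lambda L,k,o:np.array([[(a[0]+.5)/k-.5+o[0],(a[1]+.5)/k-.5+o[1]] for a,_ in L])
uv=np.r_[u(T,4.5,(270,120)),u(TL,4.5,(270,120)),u(S,6,(260,175)),u(SL,6,(260,175))]
def pts(p):
    x,y,w,th=p;c,s=np.cos(w),np.sin(w);R=np.array([[c,-s,0],[s,c,0],[0,0,1]])
    f=lambda L:np.array([b for _,b in L])/1000.
    def l(L):
        q=f(L);C,Sn=np.cos(th),np.sin(th)
        return np.c_[.06+q[:,0]*C+q[:,2]*Sn,q[:,1],.07-q[:,0]*Sn+q[:,2]*C]
    W=lambda q:q@R.T+[x,y,0]
    return W(np.r_[f(T),l(TL)]),W(np.r_[f(S),l(SL)])
def r(p):
    a,b=pts(p);return (np.r_[proj("top",a),proj("scene",b)]-uv).ravel()
o=least_squares(r,[.5,-.08,0,1.7],loss="soft_l1",x_scale=[.01,.01,.1,.1])
print(o.x.round(4));print(r(o.x).reshape(-1,2).round(1).tolist())
x,y,w,th=o.x;print("socket",x-.012*np.cos(w),y-.012*np.sin(w))
# bottle / jar: silhouette hull of cylinder vs mask box
def cyl(p,R,H):
    a=np.linspace(0,2*np.pi,60);return np.array([[p[0]+R*np.cos(t),p[1]+R*np.sin(t),z] for z in(0,H) for t in a])
def cen(c,p,R,H):
    m=np.zeros((1600,2560),np.uint8);h=cv2.convexHull((proj(c,cyl(p,R,H))*4).astype(np.float32)).astype(int)
    cv2.fillConvexPoly(m,h,1);M=cv2.moments(m,True);return np.array([M["m10"],M["m01"]])/M["m00"]/4
for n,R,H,ob,g in(("bottle",.015,.06,[182.8,134,410,322.4],[.63,.13]),("jar",.032,.085,[0,0,437.2,279.5],[.53,.13])):
    f=lambda p:(np.r_[cen("top",p,R,H),cen("scene",p,R,H)]-ob)[0 if n=="bottle" else 2:]
    o=least_squares(f,g,diff_step=.01);print(n,o.x.round(4),f(o.x).round(1))
E
```

```text
[ 0.5031 -0.0818  0.084   1.7342]
[[-0.2, 0.6], [-0.4, 0.1], [0.0, 0.3], [0.1, 0.8], [-0.6, 0.5], [0.7, -0.4], [-1.2, -1.3], [0.6, -1.3], [-0.7, 0.2], [0.4, 0.2], [0.2, 1.3], [1.1, -0.9], [0.5, -0.7], [-1.1, 0.4], [-1.0, -0.5], [-1.8, -0.0]]
socket 0.49110234274741454 -0.08283411142125098
bottle [0.6362 0.242 ] [ 0.1  0.2 -0.1  0.3]
jar [0.5084 0.2394] [0. 0.]
```

>>> {"name": "servo_tool", "arguments": {"targets": [[[24, 42, 8], [0, 0, -0.136], 60], [[24, 42, 8], [0, 0, -0.136], 60], [[24, 43, 8], [0, 0, 0], 60], [[24, 43, 8], [0, 0, 0], 60], [[24, 43, 8], [0, 0, 0], 60], [[24, 43, 8], [0, 0, 0], 60], [[24, 43, 8], [0, 0, 0], 60], [[24, 43, 8], [0, 0, 0], 60]], "force": 10}}

```text
t: 1.8
ee_pos: [0.3929, -0.1952, 0.2792]
eef_rot: [3.141, -0.001, 0.083]
force: [0.3, -0.2, -0.6]
width: 0.654
grip_force: 0.0
```

>>> {"name": "servo_tool", "arguments": {"targets": [[[24, 43, 0], [0, 0, 0], 60], [[24, 43, 0], [0, 0, 0], 60], [[24, 43, 0], [0, 0, 0], 60], [[24, 43, 0], [0, 0, 0], 60], [[24, 43, 0], [0, 0, 0], 60], [[24, 43, 0], [0, 0, 0], 60], [[24, 43, 0], [0, 0, 0], 60], [[24, 43, 0], [0, 0, 0], 60]]}}

```text
t: 2.6
ee_pos: [0.585, 0.1491, 0.2787]
eef_rot: [3.141, -0.0, 0.084]
force: [1.0, -0.1, 0.2]
width: 0.656
grip_force: 0.0
```

>>> {"name": "servo_tool", "arguments": {"targets": [[[24, 43, 0], [0, 0, 0], 60], [[24, 43, 0], [0, 0, 0], 60], [[0, 0, 0], [0, 0, 0], 60], [[0, 0, 0], [0, 0, 0], 60]]}}

```text
t: 3.0
ee_pos: [0.6321, 0.2337, 0.2774]
eef_rot: [3.141, 0.002, 0.085]
force: [-0.0, 0.4, 0.2]
width: 0.653
grip_force: 0.0
```

>>> {"name": "servo_tool", "arguments": {"targets": [[[4, 8, -45], [0, 0, 0], 60], [[0, 0, -50], [0, 0, 0], 60], [[0, 0, -50], [0, 0, 0], 60], [[0, 0, -50], [0, 0, 0], 60], [[0, 0, -30], [0, 0, 0], 60], [[0, 0, -20], [0, 0, 0], 60], [[0, 0, 0], [0, 0, 0], 60], [[0, 0, 0], [0, 0, 0], 60]]}}

```text
t: 3.8
ee_pos: [0.6368, 0.2401, 0.0351]
eef_rot: [3.142, -0.001, 0.083]
force: [-0.3, -0.5, 0.6]
width: 0.657
grip_force: 0.0
```

>>> {"name": "servo_tool", "arguments": {"targets": [[[0, 0, 0], [0, 0, 0], 20], [[0, 0, 0], [0, 0, 0], 20], [[0, 0, 0], [0, 0, 0], 20], [[0, 0, 0], [0, 0, 0], 20], [[0, 0, 0], [0, 0, 0], 20], [[0, 0, 0], [0, 0, 0], 20], [[0, 0, 0], [0, 0, 0], 20]]}}

```text
t: 4.5
ee_pos: [0.6368, 0.2412, 0.0343]
eef_rot: [-3.141, -0.001, 0.084]
force: [0.2, 0.1, 4.0]
width: 0.323
grip_force: 10.0
```

```bash
python3 - <<'E'
from h import *
s=read_camera("scene");t=read_camera("top")
a=cv2.resize(s[250:370,330:490],None,fx=3,fy=3);b=cv2.resize(t[70:220,120:280],None,fx=2.4,fy=2.4)
cv2.imwrite("pics/g.png",np.hstack([a,b])[:,:,::-1]);print(read_state()["ee_pos"],read_state()["width"]*91.9,read_state()["grip_force"])
E
```

```text
[0.63677861 0.24123199 0.03426889] 29.75569964378122 9.984855204820633
```

View pics/g.png

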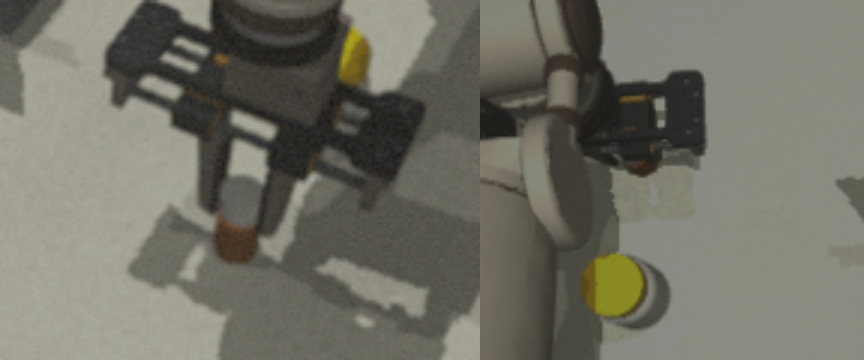

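Both fingers hold the bottle near its cap (opening 29.8 mm), it is upright, and the jar has not moved. Next: lift and carry.

>>> {"name": "servo_tool", "arguments": {"targets": [[[0, 0, 25], [0, 0, 0], 20], [[0, 0, 50], [0, 0, 0], 20], [[0, 0, 50], [0, 0, 0], 20], [[0, 0, 50], [0, 0, 0], 20], [[-20, 0, 45], [0, 0, 0], 20], [[-40, -20, 0], [0, 0, 0], 20], [[-40, -30, 0], [0, 0, 0], 20], [[-40, -30, 0], [0, 0, 0], 20]]}}

```text
t: 5.4
ee_pos: [0.4943, 0.1603, 0.2528]
eef_rot: [3.141, 0.001, 0.085]
force: [-0.4, -0.3, 0.2]
width: 0.322
grip_force: 10.0
```

>>> {"name": "servo_tool", "arguments": {"targets": [[[-6, -45, 0], [0, 0, 0], 20], [[0, -45, 0], [0, 0, 0], 20], [[0, -45, 0], [0, 0, 0], 20], [[0, -45, 0], [0, 0, 0], 20], [[0, -40, 0], [0, 0, 0], 20], [[0, -24, 0], [0, 0, 0], 20], [[0, 0, 0], [0, 0, 0], 20], [[0, 0, 0], [0, 0, 0], 20]]}}

```text
t: 6.2
ee_pos: [0.4898, -0.0827, 0.2528]
eef_rot: [-3.14, 0.001, 0.083]
force: [-0.3, 0.2, -1.2]
width: 0.322
grip_force: 10.0
```

>>> {"name": "servo_tool", "arguments": {"targets": [[[1, 0, -40], [0, 0, 0], 20], [[0, 0, -45], [0, 0, 0], 20], [[0, 0, -45], [0, 0, 0], 20], [[0, 0, -30], [0, 0, 0], 20], [[0, 0, -12], [0, 0, 0], 20], [[0, 0, 0], [0, 0, 0], 20], [[0, 0, 0], [0, 0, 0], 20]]}}

```text
t: 6.9
ee_pos: [0.4925, -0.0829, 0.0832]
eef_rot: [3.14, -0.002, 0.085]
force: [0.6, -1.3, 0.1]
width: 0.323
grip_force: 10.0
```

```bash
python3 - <<'E'
from h import *
s=read_camera("scene");t=read_camera("top")
a=cv2.resize(s[150:270,250:380],None,fx=3,fy=3);b=cv2.resize(t[110:250,250:400],None,fx=2.572,fy=2.572)[:360]
cv2.imwrite("pics/p.png",cv2.convertScaleAbs(np.hstack([a,b])[:,:,::-1],alpha=1.7));print(read_state()["ee_pos"],read_state()["force"])
E
```

```text
[ 0.49301801 -0.08340651  0.08383056] [-0.96725456 -0.88889078 -0.37365822]
```

View pics/p.png

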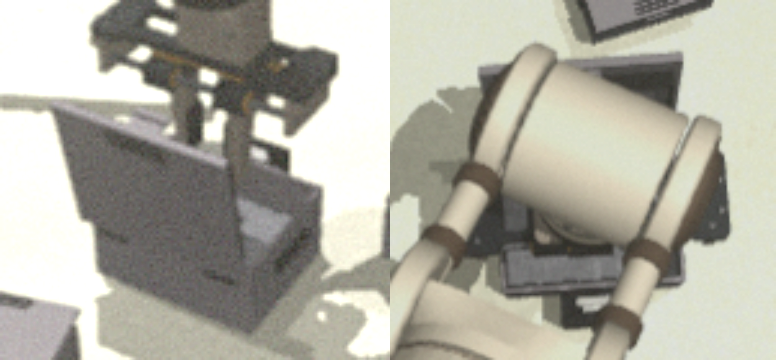

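The lid hides the bottle in both views, but the gripper is clear of the lid and case walls. I'll descend slowly and watch the force.

>>> {"name": "servo_tool", "arguments": {"targets": [[[-1, 0, -6], [0, 0, 0], 20], [[0, 0, -5], [0, 0, 0], 20], [[0, 0, -4], [0, 0, 0], 20], [[0, 0, -3], [0, 0, 0], 20], [[0, 0, -3], [0, 0, 0], 20], [[0, 0, 0], [0, 0, 0], 20]]}}

```text
t: 7.6
ee_pos: [0.4899, -0.0829, 0.0601]
eef_rot: [-3.141, 0.001, 0.084]
force: [1.3, -0.3, -1.6]
width: 0.322
grip_force: 10.0
```

>>> {"name": "servo_tool", "arguments": {"targets": [[[0, 0, -4], [0, 0, 0], 20], [[0, 0, -4], [0, 0, 0], 20], [[0, 0, -3], [0, 0, 0], 20], [[0, 0, 0], [0, 0, 0], 20]]}}

```text
t: 8.0
ee_pos: [0.4898, -0.0828, 0.049]
eef_rot: [-3.141, 0.001, 0.084]
force: [-0.2, 0.4, -0.9]
width: 0.321
grip_force: 10.0
```

>>> {"name": "servo_tool", "arguments": {"targets": [[[0, 0, -2], [0, 0, 0], 20], [[0, 0, -2], [0, 0, 0], 20], [[0, 0, 0], [0, 0, 0], 20]]}}

```text
t: 8.3
ee_pos: [0.4901, -0.0829, 0.0453]
eef_rot: [-3.141, 0.0, 0.084]
force: [0.0, 0.4, -1.1]
width: 0.324
grip_force: 10.0
```

>>> {"name": "servo_tool", "arguments": {"targets": [[[0, 0, 0], [0, 0, 0], 46], [[0, 0, 0], [0, 0, 0], 46], [[0, 0, 0], [0, 0, 0], 46], [[0, 0, 0], [0, 0, 0], 46], [[0, 0, 0], [0, 0, 0], 46]]}}

```text
t: 8.8
ee_pos: [0.4903, -0.083, 0.0457]
eef_rot: [3.141, -0.0, 0.084]
force: [-0.1, 0.4, -0.3]
width: 0.499
grip_force: 0.0
```

>>> {"name": "servo_tool", "arguments": {"targets": [[[0, 0, 20], [0, 0, 0], 46], [[0, 0, 40], [0, 0, 0], 46], [[0, 0, 50], [0, 0, 0], 46], [[0, 0, 50], [0, 0, 0], 46], [[0, 0, 0], [0, 0, 0], 46]]}}

```text
t: 9.3
ee_pos: [0.4947, -0.0848, 0.2138]
eef_rot: [3.135, -0.013, 0.084]
force: [1.3, -1.3, 0.4]
width: 0.503
grip_force: 0.0
```

Bottle released. Moving up and over to behind the lid, fingers shut.

>>> {"name": "servo_tool", "arguments": {"targets": [[[0, 0, 40], [0, 0, 0], 20], [[30, 3, 20], [0, 0, 0], 0], [[45, 5, 0], [0, 0, 0], 0], [[45, 5, 0], [0, 0, 0], 0], [[13, 0, 0], [0, 0, 0], 0], [[0, 0, 0], [0, 0, 0], 0], [[0, 0, 0], [0, 0, 0], 0]]}}

```text
t: 10.0
ee_pos: [0.6226, -0.0699, 0.2647]
eef_rot: [-3.141, 0.002, 0.084]
force: [-0.1, -0.5, -0.9]
width: 0.006
grip_force: 0.0
```

```bash
cat > v.py <<'E'
from h import *
import sys
s=read_camera("scene");t=read_camera("top")
a=cv2.resize(s[150:270,250:380],None,fx=3,fy=3);b=cv2.resize(t[110:250,250:400],None,fx=2.572,fy=2.572)[:360]
cv2.imwrite(sys.argv[1],cv2.convertScaleAbs(np.hstack([a,b])[:,:,::-1],alpha=1.7));st=read_state();print(st["ee_pos"],st["eef_rot"],st["force"],st["joint_pos"])
for c in("top","scene"):
  for q in("sample_bottle",):print(c,[(round(d["score"],2),[round(float(v),1) for v in d["box"]]) for d in find_in(c,q)])
for R in((.4911,-.0828,.07),(.4911,-.0828,.04)):print(proj("top",R),proj("scene",R))
E
python3 v.py pics/v1.png
```

```text
[ 0.62237997 -0.07005571  0.26562721] [-3.14155122e+00  3.69842794e-04  8.34378623e-02] [-0.01516534 -0.08316511  0.66620431] [-3.04663650e-01  2.62737638e-01  1.37582057e+00 -1.01837848e-04
  1.50339247e+00  1.18270170e+00]
top [(0.76, [321.4, 194.6, 11.3, 14.1]), (0.42, [437.0, 104.3, 50.4, 42.8]), (0.42, [382.9, 223.5, 116.0, 106.0])]
scene []
[[327.24189118 198.87566535]] [[321.54271732 212.56791136]]
[[327.16703215 200.5068154 ]] [[321.69997304 221.95201009]]
```

View pics/v1.png

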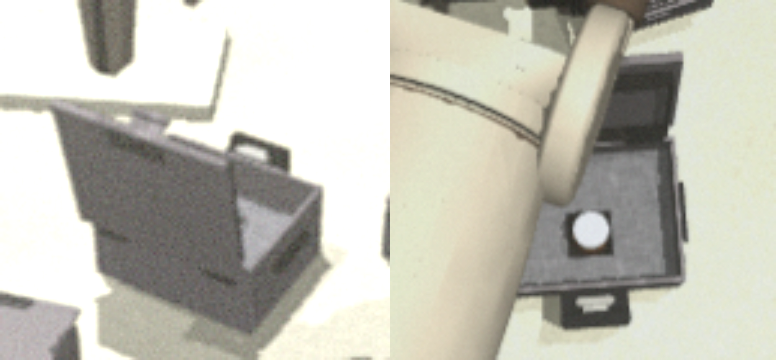

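The top view shows the white cap at crop (590,229), centred in the dark socket and upright. Lid still open. Lower the finger behind the lid.

>>> {"name": "servo_tool", "arguments": {"targets": [[[0, -2, -35], [0, 0, 0], 0], [[0, 0, -40], [0, 0, 0], 0], [[0, 0, -20], [0, 0, 0], 0], [[-6, 0, 0], [0, 0, 0], 0], [[-4, 0, 0], [0, 0, 0], 0], [[0, 0, 0], [0, 0, 0], 0]]}}

```text
t: 10.8
ee_pos: [0.6139, -0.0724, 0.1732]
eef_rot: [3.14, -0.003, 0.084]
force: [0.4, 0.6, 0.1]
width: 0.008
grip_force: 0.0
```

```bash
python3 - <<'E'
from h import *
s=read_state();print(s["ee_pos"],s["force"])
p=s["ee_pos"];c,sn=np.cos(.084),np.sin(.084)
X=(p[0]-.5031)*c+(p[1]+.0818)*sn;Y=-(p[0]-.5031)*sn+(p[1]+.0818)*c;print("case",X,Y,p[2])
q=p*1000
for th in np.arange(1.7,.15,-.1):
    r=.115;t=np.array([.06-r*np.cos(th)+.016*np.sin(th)+.010,.07+r*np.sin(th)+.016*np.cos(th)-.012*max(0,min(1,(th-1.2)/.3))])
    W=np.array([.5031+c*t[0],-.0818+sn*t[0],t[1]])*1000
    print(round(th,2),t.round(3),(W-q).round());q=W
E
```

```text
[ 0.61386283 -0.07241738  0.17317965] [0.39203302 0.5823016  0.07743792]
case 0.1111595016264884 5.639604586441492e-05 0.17317964581053044
1.7 [0.101 0.17 ] [-10.  -1.  -3.]
1.6 [0.089 0.172] [-11.  -1.   3.]
1.5 [0.078 0.174] [-11.  -1.   1.]
1.4 [0.066 0.178] [-12.  -1.   4.]
1.3 [0.055 0.181] [-12.  -1.   3.]
1.2 [0.043 0.183] [-11.  -1.   2.]
1.1 [0.032 0.18 ] [-11.  -1.  -3.]
1.0 [0.021 0.175] [-11.  -1.  -4.]
0.9 [0.011 0.17 ] [-10.  -1.  -5.]
0.8 [0.001 0.164] [-10.  -1.  -6.]
0.7 [-0.008  0.156] [-9. -1. -7.]
0.6 [-0.016  0.148] [-8. -1. -8.]
0.5 [-0.023  0.139] [-7. -1. -9.]
0.4 [-0.03  0.13] [ -6.  -1. -10.]
0.3 [-0.035  0.119] [ -5.  -0. -10.]
0.2 [-0.04   0.109] [ -4.  -0. -11.]
```

Sweep the lid along the arc, slowly at first contact.

>>> {"name": "servo_tool", "arguments": {"targets": [[[-5, 0, -3], [0, 0, 0], 0], [[-5, -1, 0], [0, 0, 0], 0], [[-6, 0, 2], [0, 0, 0], 0], [[-6, -1, 1], [0, 0, 0], 0], [[-6, 0, 1], [0, 0, 0], 0], [[-6, -1, 2], [0, 0, 0], 0], [[-6, 0, 2], [0, 0, 0], 0], [[-6, -1, 2], [0, 0, 0], 0]]}}

```text
t: 11.6
ee_pos: [0.5667, -0.0759, 0.1777]
eef_rot: [-3.141, 0.0, 0.084]
force: [0.6, 0.7, -1.0]
width: 0.006
grip_force: 0.4
```

>>> {"name": "servo_tool", "arguments": {"targets": [[[-6, -1, 2], [0, 0, 0], 0], [[-6, 0, 1], [0, 0, 0], 0], [[-6, -1, 1], [0, 0, 0], 0], [[-6, 0, 1], [0, 0, 0], 0], [[-6, -1, -1], [0, 0, 0], 0], [[-5, 0, -2], [0, 0, 0], 0], [[-6, -1, -2], [0, 0, 0], 0], [[-5, 0, -2], [0, 0, 0], 0]]}}

```text
t: 12.4
ee_pos: [0.5207, -0.0801, 0.1753]
eef_rot: [3.142, 0.0, 0.084]
force: [0.3, -0.2, -0.3]
width: 0.005
grip_force: 0.3
```

>>> {"name": "servo_tool", "arguments": {"targets": [[[-5, -1, -2], [0, 0, 0], 0], [[-5, 0, -3], [0, 0, 0], 0], [[-5, -1, -3], [0, 0, 0], 0], [[-5, 0, -3], [0, 0, 0], 0], [[-5, -1, -3], [0, 0, 0], 0], [[-4, 0, -4], [0, 0, 0], 0], [[-4, -1, -4], [0, 0, 0], 0], [[-4, 0, -4], [0, 0, 0], 0]]}}

```text
t: 13.2
ee_pos: [0.4839, -0.0841, 0.1492]
eef_rot: [3.142, 0.0, 0.084]
force: [0.1, 0.1, -0.1]
width: 0.004
grip_force: 0.2
```

```bash
python3 v.py pics/v2.png
```

```text
[ 0.48333909 -0.08381214  0.14876174] [-3.14092727e+00  1.50243851e-03  8.35733374e-02] [-0.47305239  0.78895172  0.45947591] [-4.18520463e-01  1.01286049e-03  1.89875121e+00 -1.47644056e-04
  1.24346582e+00  1.06875061e+00]
top []
scene []
[[327.24189118 198.87566535]] [[321.54271732 212.56791136]]
[[327.16703215 200.5068154 ]] [[321.69997304 221.95201009]]
```

View pics/v2.png

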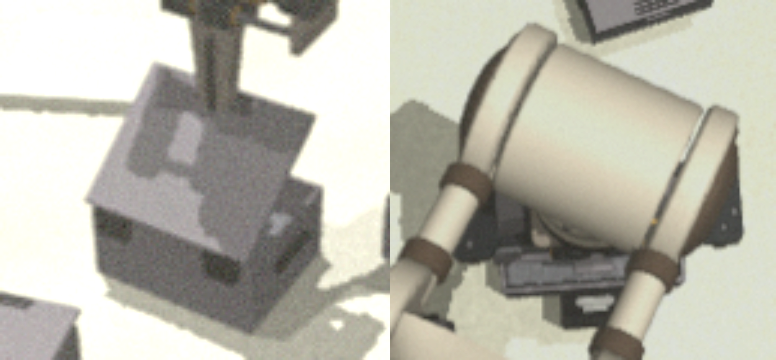

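The lid follows and is at about 0.6 rad, with the fingertips near its front edge in the scene crop at (225,110). Continuing towards 0.2 rad.

>>> {"name": "servo_tool", "arguments": {"targets": [[[-4, 0, -4], [0, 0, 0], 0], [[-4, -1, -4], [0, 0, 0], 0], [[-4, 0, -4], [0, 0, 0], 0], [[-4, 0, -5], [0, 0, 0], 0], [[-4, -1, -5], [0, 0, 0], 0], [[-4, 0, -5], [0, 0, 0], 0], [[-4, 0, -5], [0, 0, 0], 0], [[-3, -1, -5], [0, 0, 0], 0]]}}

```text
t: 14.2
ee_pos: [0.4528, -0.0869, 0.1121]
eef_rot: [-3.141, 0.0, 0.084]
force: [0.4, -0.0, 0.5]
width: 0.003
grip_force: 0.1
```

>>> {"name": "servo_tool", "arguments": {"targets": [[[-2, 0, -1], [0, 0, 0], 0], [[-2, 0, -2], [0, 0, 0], 0], [[-2, 0, -2], [0, 0, 0], 0], [[0, 0, -2], [0, 0, 0], 0], [[0, 0, 0], [0, 0, 0], 0]]}}

```text
t: 14.7
ee_pos: [0.4471, -0.0869, 0.1054]
eef_rot: [-3.141, 0.0, 0.084]
force: [0.2, -0.8, -0.6]
width: 0.003
grip_force: 0.0
```

```bash
python3 - <<'E'
from h import *
p=read_state()["ee_pos"];c,sn=np.cos(.084),np.sin(.084)
X=(p[0]-.5031)*c+(p[1]+.0818)*sn;Y=-(p[0]-.5031)*sn+(p[1]+.0818)*c;print("case",X,Y,p[2],read_state()["force"])
E
```

```text
case -0.05620577787762994 -0.00041957170042831223 0.10535589054938327 [ 0.17549635 -0.75751964 -0.63345617]
```

>>> {"name": "servo_tool", "arguments": {"targets": [[[-1, 0, -1], [0, 0, 0], 0], [[-1, 0, -1], [0, 0, 0], 0], [[0, 0, -1], [0, 0, 0], 0], [[0, 0, 0], [0, 0, 0], 0]]}}

```text
t: 15.1
ee_pos: [0.4451, -0.0869, 0.1024]
eef_rot: [-3.141, 0.0, 0.084]
force: [-0.4, -0.7, -0.5]
width: 0.006
grip_force: 0.0
```

>>> {"name": "servo_tool", "arguments": {"targets": [[[0, 0, -1], [0, 0, 0], 0], [[0, 0, -1], [0, 0, 0], 0], [[0, 0, 0], [0, 0, 0], 0], [[0, 0, 0], [0, 0, 0], 0]]}}

```text
t: 15.5
ee_pos: [0.4453, -0.087, 0.1006]
eef_rot: [-3.142, 0.0, 0.084]
force: [0.6, -1.0, 0.5]
width: 0.005
grip_force: 0.0
```

>>> {"name": "servo_tool", "arguments": {"targets": [[[0, 0, -1], [0, 0, 0], 0], [[0, 0, 0], [0, 0, 0], 0]]}}

```text
t: 15.7
ee_pos: [0.4452, -0.087, 0.0995]
eef_rot: [-3.142, 0.0, 0.084]
force: [0.4, 0.3, -0.0]
width: 0.002
grip_force: 0.0
```

>>> {"name": "servo_tool", "arguments": {"targets": [[[0, 0, -1], [0, 0, 0], 0], [[0, 0, 0], [0, 0, 0], 0]]}}

```text
t: 15.9
ee_pos: [0.4452, -0.087, 0.0985]
eef_rot: [-3.142, 0.0, 0.084]
force: [-0.2, -0.9, -0.4]
width: 0.005
grip_force: 0.0
```

>>> {"name": "servo_tool", "arguments": {"targets": [[[0, 0, -1], [0, 0, 0], 0], [[0, 0, 0], [0, 0, 0], 0]]}}

```text
t: 16.1
ee_pos: [0.4452, -0.0869, 0.0975]
eef_rot: [-3.141, 0.0, 0.084]
force: [-0.0, 0.2, -0.2]
width: 0.006
grip_force: 0.0
```

>>> {"name": "servo_tool", "arguments": {"targets": [[[0, 0, -1], [0, 0, 0], 0], [[0, 0, 0], [0, 0, 0], 0]]}}

```text
t: 16.3
ee_pos: [0.4453, -0.087, 0.0965]
eef_rot: [3.142, 0.0, 0.084]
force: [-0.4, -0.0, -0.1]
width: 0.007
grip_force: 0.1
```

>>> {"name": "servo_tool", "arguments": {"targets": [[[0, 0, -1], [0, 0, 0], 0], [[0, 0, 0], [0, 0, 0], 0]]}}

```text
t: 16.5
ee_pos: [0.4453, -0.087, 0.0958]
eef_rot: [3.142, 0.0, 0.084]
force: [-2.0, 0.4, 3.5]
width: 0.003
grip_force: 1.7
```

>>> {"name": "servo_tool", "arguments": {"targets": [[[0, 0, -1], [0, 0, 0], 0], [[0, 0, 0], [0, 0, 0], 0]]}}

```text
t: 16.7
ee_pos: [0.4452, -0.087, 0.095]
eef_rot: [3.142, 0.001, 0.084]
force: [-3.5, 0.9, 6.1]
width: 0.004
grip_force: 2.9
```

>>> {"name": "servo_tool", "arguments": {"targets": [[[0, 0, -0.7], [0, 0, 0], 0], [[0, 0, 0], [0, 0, 0], 0]]}}

```text
t: 16.9
ee_pos: [0.4451, -0.0871, 0.0945]
eef_rot: [3.141, 0.001, 0.084]
force: [-4.1, 0.8, 8.8]
width: 0.007
grip_force: 3.7
```

>>> {"name": "servo_tool", "arguments": {"targets": [[[-0.5, 0, -0.5], [0, 0, 0], 0], [[0, 0, 0], [0, 0, 0], 0]]}}

```text
t: 17.1
ee_pos: [0.445, -0.0871, 0.0942]
eef_rot: [3.141, -0.0, 0.084]
force: [-1.9, 1.2, 7.1]
width: 0.005
grip_force: 3.8
```

>>> {"name": "servo_tool", "arguments": {"targets": [[[-0.3, 0, -0.6], [0, 0, 0], 0], [[0, 0, 0], [0, 0, 0], 0]]}}

```text
t: 17.3
ee_pos: [0.4449, -0.0871, 0.0936]
eef_rot: [3.141, -0.001, 0.084]
force: [-2.4, 1.5, 6.8]
width: 0.005
grip_force: 3.6
```

>>> {"name": "servo_tool", "arguments": {"targets": [[[-0.2, 0, -0.6], [0, 0, 0], 0], [[0, 0, 0], [0, 0, 0], 0]]}}

```text
t: 17.5
ee_pos: [0.4448, -0.0871, 0.093]
eef_rot: [3.141, -0.001, 0.084]
force: [-1.8, 0.6, 6.9]
width: 0.007
grip_force: 3.3
```

Force plateaus without a drop yet; continuing.

>>> {"name": "servo_tool", "arguments": {"targets": [[[-0.2, 0, -0.6], [0, 0, 0], 0], [[0, 0, 0], [0, 0, 0], 0]]}}

```text
t: 17.7
ee_pos: [0.4446, -0.0871, 0.0923]
eef_rot: [3.141, -0.001, 0.084]
force: [-0.9, 0.8, 4.7]
width: 0.006
grip_force: 2.7
```

>>> {"name": "servo_tool", "arguments": {"targets": [[[0, 0, -0.5], [0, 0, 0], 0], [[0, 0, 0], [0, 0, 0], 0]]}}

```text
t: 17.9
ee_pos: [0.4445, -0.0871, 0.0916]
eef_rot: [3.141, -0.001, 0.084]
force: [-0.0, 1.3, 5.1]
width: 0.008
grip_force: 2.3
```

>>> {"name": "servo_tool", "arguments": {"targets": [[[0, 0, -0.5], [0, 0, 0], 0], [[0, 0, 0], [0, 0, 0], 0]]}}

```text
t: 18.1
ee_pos: [0.4443, -0.0871, 0.0906]
eef_rot: [3.141, -0.001, 0.084]
force: [-0.5, -0.6, 0.6]
width: 0.007
grip_force: 0.9
```

>>> {"name": "servo_tool", "arguments": {"targets": [[[0, 0, -0.5], [0, 0, 0], 0], [[0, 0, 0], [0, 0, 0], 0]]}}

```text
t: 18.3
ee_pos: [0.4437, -0.0868, 0.0896]
eef_rot: [-3.141, 0.001, 0.084]
force: [-1.3, 1.0, 0.6]
width: 0.002
grip_force: 0.0
```

Force fell to zero while the finger stopped: it snapped. Lift away and look.

>>> {"name": "servo_tool", "arguments": {"targets": [[[0, 0, 5], [0, 0, 0], 0], [[0, 0, 25], [0, 0, 0], 0], [[0, 0, 45], [0, 0, 0], 0], [[-15, 0, 45], [0, 0, 0], 0], [[-20, -40, 20], [0, 0, 0], 0], [[0, -50, 0], [0, 0, 0], 0], [[0, -50, 0], [0, 0, 0], 0], [[0, -50, 0], [0, 0, 0], 0]]}}

```text
t: 19.1
ee_pos: [0.4088, -0.2789, 0.2308]
eef_rot: [3.141, -0.001, 0.084]
force: [0.8, 0.3, 0.5]
width: 0.004
grip_force: 0.0
```

>>> {"name": "servo_tool", "arguments": {"targets": [[[0, -50, 0], [0, 0, 0], 0], [[0, 0, 0], [0, 0, 0], 0], [[0, 0, 0], [0, 0, 0], 0], [[0, 0, 0], [0, 0, 0], 0]]}}

```text
t: 19.5
ee_pos: [0.4091, -0.3258, 0.23]
eef_rot: [-3.141, 0.0, 0.085]
force: [0.5, -0.4, 0.7]
width: 0.006
grip_force: 0.0
```

```bash
python3 v.py pics/v3.png; python3 - <<'E'
from h import *
c,sn=np.cos(.084),np.sin(.084)
for th in(-.06,-.02,.03,.1):
    L=[]
    for y in(.075,-.075):
        X=.06-.13*np.cos(th)+.016*np.sin(th);z=.07+.13*np.sin(th)+.016*np.cos(th);L.append([.5031+c*X-sn*y,-.0818+sn*X+c*y,z])
    print(th,((proj("scene",L)-[250,150])*3).round().tolist(),((proj("top",L)-[250,110])*2.572+[390,0]).round().tolist())
E
```

```text
[ 0.40936788 -0.32559519  0.23029422] [-3.14152465e+00 -1.88911471e-04  8.55496490e-02] [-0.09218432  0.15402262  0.26896635] [-9.03312693e-01  1.20196935e-02  1.72172589e+00  1.97813961e-04
  1.40780005e+00  5.81901882e-01]
top []
scene []
[[327.24189118 198.87566535]] [[321.54271732 212.56791136]]
[[327.16703215 200.5068154 ]] [[321.69997304 221.95201009]]
-0.06 [[330.0, 170.0], [176.0, 116.0]] [[501.0, 306.0], [687.0, 293.0]]
-0.02 [[330.0, 165.0], [175.0, 112.0]] [[500.0, 305.0], [687.0, 292.0]]
0.03 [[329.0, 160.0], [174.0, 106.0]] [[500.0, 304.0], [688.0, 291.0]]
0.1 [[329.0, 152.0], [173.0, 98.0]] [[499.0, 301.0], [689.0, 288.0]]
```

View pics/v3.png

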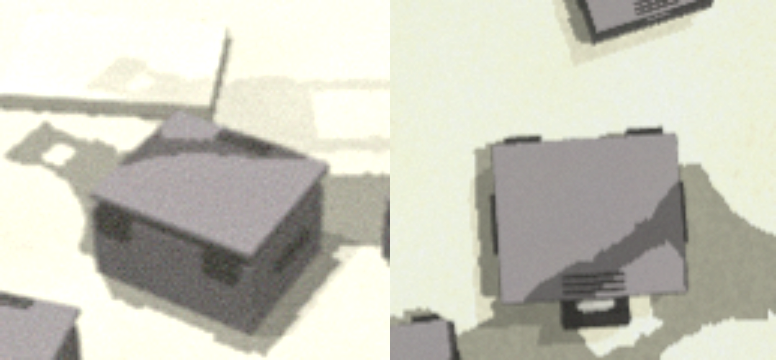

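In the picture the lid's front corners are at crop (328,162) and (180,109). That matches about 0.01 rad, and the lid has stayed down untouched since I lifted off. The robot is clear of everything.

```bash
python3 -c "
from workcell import *
print(sign_off())"
```

```text
the job is handed in; nothing more can be done
None
```

The job is handed in, with no verdict shown: the bottle is upright and centred in the socket, and the lid snapped past its catch and stays shut untouched at about 0.01 rad. The highest force I read on the lid was about 10 N, and the jar, flask and notebook were never touched.

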